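# Get the oil bottle out from behind the spray cans

## Task

The small yellow oil bottle is needed at the hand plane, but two spray cans stand in front of it in the wooden rack. First clear both cans out of the way into the metal drip tray, then fetch the bottle and stand it in the middle of the round cork mat, and after that put each can back in the rack exactly where it stood before. Keep cans and bottle upright, set them down rather than drop them, and leave the plane and the paint brush where they are.

Things in the scene. Friction and masses are not known exactly. Their poses are not given: they have to be found in the camera images.
- can_rack: Fixed plywood rack, 170 (its x) x 210 (its y) mm. Origin: centre of underside; x runs front to back. Base 12 mm thick: things stand 12 mm above the origin. Walls 10 mm thick, heights from the bench: back 60, sides 45, front lip 18 mm. Dark discs mark the places, x, y in mm: cans in front at (-40, 42) and (-40, -42), either can on either; bottle behind at (20, 0).
- pink_can: Pink spray can with pink cap, upright, 54 mm diameter, 155 mm tall, about 0.25 kg; cap of 49 mm diameter from 132 mm up to the top. Its origin is the centre of its underside, z up along its axis; its yaw has no meaning.
- black_can: Black spray can with black cap, upright, 53 mm diameter, 180 mm tall, about 0.3 kg; cap of 48 mm diameter from 153 mm up to the top. Its origin is the centre of its underside, z up along its axis; its yaw has no meaning.
- oil_bottle: Small yellow bottle with a black cap (the oil bottle), upright, 42 mm diameter, 90 mm tall, straight-sided up to about 55 mm, then shoulders; cap 20 mm diameter from 77 mm up; about 0.1 kg. Its origin is the centre of its underside, z up along its axis; its yaw has no meaning.
- drip_tray: Fixed shallow metal tray, 160 (its x) x 240 (its y) mm, rim 14 mm high, walls and floor 4 mm thick; big enough for both cans side by side along its y. Origin: centre of its underside, z up; the floor that things stand on is 4 mm above the origin.
- cork_mat: Fixed round cork mat, 100 mm diameter, 5 mm thick, in front of the hand plane. Origin: centre of its underside (the top is 5 mm above it).
- plane: Hand plane of metal and wood, 44 (its x) x 180 (its y) x 70 mm tall, lying about 120 mm beyond the centre of the mat as seen from the robot. Loose, not to be disturbed. Origin: centre of its underside.
- paint_brush: Flat paint brush with wooden handle, 168 (its x) x 50 x 14 mm, lying on the bench between robot and rack. Loose, not to be disturbed. Origin: centre of its underside.

How it is judged (in metres and radians):
On the way, in this order (a step that is already met when the one before it is completed fails the run):
1. both cans stand in the drip tray, let go, and the bottle has not yet been moved (x of pink_can in the frame of drip_tray between -0.06 and 0.06 m and y of pink_can in the frame of drip_tray between -0.1 and 0.1 m and z of each of pink_can, black_can in the frame of drip_tray below 0.009 m and angle between each of pink_can, black_can's own z axis and vertical below 0.08 rad and linear speed of each of pink_can, black_can below 0.02 m/s and contact force between the fingers and pink_can below 0.1 N and x of black_can in the frame of drip_tray between -0.06 and 0.06 m and y of black_can in the frame of drip_tray between -0.1 and 0.1 m and contact force between the fingers and black_can below 0.1 N and distance of oil_bottle from where it was at the start of the episode below 0.015 m), for 0.2 s.
2. the oil bottle stands on the cork mat, let go, with both cans still out of the rack (horizontal distance between oil_bottle and cork_mat below 0.018 m and height (world z) of oil_bottle between 0.003 and 0.01 m and angle between oil_bottle's own z axis and vertical below 0.08 rad and linear speed of oil_bottle below 0.02 m/s and contact force between the fingers and oil_bottle below 0.1 N and distance of each of pink_can, black_can from where it was at the start of the episode above 0.1 m), for 0.2 s.
At the end, for the whole second after the job is handed in: The oil bottle stands upright on the cork mat, its centre within 18 mm of the mat's; each can stands upright in the rack within 15 mm of where it stood at the start; all are let go and at rest (horizontal distance between oil_bottle and cork_mat below 0.018 m and height (world z) of oil_bottle between 0.003 and 0.01 m and angle between each of oil_bottle, pink_can, black_can's own z axis and vertical below 0.08 rad and linear speed of each of oil_bottle, pink_can, black_can below 0.02 m/s and contact force between the fingers and oil_bottle below 0.1 N and distance of each of pink_can, black_can from where it was at the start of the episode below 0.015 m and contact force between the fingers and pink_can below 0.1 N and contact force between the fingers and black_can below 0.1 N); the robot touches nothing.
It fails at once if the plane or the paint brush is disturbed (moved by more than 20 mm) (distance of any of plane, paint_brush from where it was at the start of the episode above 0.02 m).
It fails at once if a can or the bottle is tipped (more than 0.6 rad) (angle between any of pink_can, black_can, oil_bottle's own z axis and vertical above 0.6 rad).
It fails at once if a can or the bottle is dropped (falls free from more than about 3 cm) ((linear speed of pink_can above 0.75 m/s and contact force between anything else and pink_can below 0.05 N) or (linear speed of black_can above 0.75 m/s and contact force between anything else and black_can below 0.05 N) or (linear speed of oil_bottle above 0.75 m/s and contact force between anything else and oil_bottle below 0.05 N)).
It also fails if it takes over 122 s, if anything falls off the work surface, if the arm or the gripper's body presses on something with over 40 N, if the wrist force passes 120 N, or if a joint passes its speed limit or range.

## Robot

A 7-joint arm with a two-finger parallel gripper is mounted at the origin on a cart in front of the work surface, level with it; the furniture and walls round the work are solid. World frame = base frame: x ahead of the robot, y to its left, z up, the work surface at z = 0. Lengths are in mm, angles in rad, forces in N, time in s.
With the tool pointing down it reaches from about 425 to 875 mm from the base axis. Payload 9.9 kg.
Tool frame: the origin (TCP) lies midway between the tips of the shut fingers; the grasp point (between the pads) lies 19 mm behind it; z points along the fingers, y is the line along which they close (so a half turn about z gives the same grasp; the last joint's range is limited). The gripper opens to 85 mm and grips with 20 to 120 N. Pads are 22 mm wide; open, the fingers measure 114 mm over their backs; the gripper's body (76 mm by 85 mm) begins 54 mm behind the grasp point. The pads swing forward as they close: fully open they stand 13 mm farther back than shut.
Start: joints at [-1.314, 0.576, 0.025, 1.437, -0.015, 1.129, -0.057], TCP at [225.606, 636.185, 231.289] pointing down, gripper open.
Joint ranges: [-2.76, 2.76], [-0.34, 2.15], [-1.52, 1.57], [0.19, 2.46], [-1.09, 4.23], [0.17, 1.99], [-2.82, 2.82]. Speed limits (rad/s): [2.22, 2.22, 3.01, 3.01, 3.14, 3.14, 3.14].

## Interface

Orientations are given as a unit quaternion [w, x, y, z].
In Python, from cell import bot gives the robot as it stands. The module is installed in compiled form; this text tells all that it offers.
- The arm moves only by the shell command python3 -m pendant 'ROWS' [FORCE]. ROWS is JSON, a list of rows, each a list of 7 numbers: the shift along the world's x, y, z normalised to -1 to 1, where 1 is 0.025 m, then the turn, a rotation vector about the world's x, y, z normalised to -1 to 1, where 1 is 0.1 rad, then the gripper's target within -1 to 1 (shut at 1, half-way at 0, fully open at -1). In form: [[dx, dy, dz, ax, ay, az, claw], ...]. A call has 1 to 20 rows; each row shifts and turns the commanded pose from where the row before left it; what a row does not reach is not made up. A row lasts 1/10 s, in which the tool goes at most 50 mm and 8.59 degrees, less where a joint would pass 70% of its speed; a pose out of reach is approached as far as the arm can. A call with a number of a shift or a turn outside -1 to 1 is refused whole. A call with a gripper value outside its range is refused whole. The fingers move at their own pace and stop on an object; FORCE is the grip in N (left out, the last holds). Time passes only in rows, so rows that do not move let the fingers close. It gives the time, the measured TCP pose, the force, the opening and the grip force at its end, in the units of the state.
- bot.state(): the state, without advancing time (a new reading comes with each control period).
- bot.camera(name): name is "side" or "top" or "wrist"; returns the picture (384x512x3 uint8, red, green, blue); there is no depth.
- bot.camera_model(name): a dict with "vertical_fov" (degrees; the focal length in pixels is half the picture's height over the tangent of half this angle, whatever the lens; pixels are square), "cx", "cy" (the principal point, pixels), "T" (4x4, takes a point from camera to world coordinates); the wrist camera has in their place "tool_from_camera" (4x4, takes a point from camera to tool coordinates, whose origin is the TCP and whose axes are the flange's). Camera axes: x right, y down, z forward; pixel columns grow to the right and rows downward; lengths in mm; the calibration is good to about 2 mm. A picture is of the moment at which its call begins: read the wrist's pose just before it. camera_model takes no time and is no camera call.
- bot.close_job(): hands the job in; it is judged then, once.
The state is a dict: "time_s": time; "joints": joint angles; "dq": joint speeds; "tau": joint torques, N m; "tool_pos": TCP position; "tool_rot": TCP orientation; "force": force on the tool from outside, world axes, zero at the start; "wrist_torque": the same for the moment, N m; "grip_width": finger opening in mm; "grasp_force": force on a finger pad.
Only numpy, scipy, OpenCV 4.12 (cv2) and the standard library are available. Lean on these libraries where they do the work, as an engineer would, in place of code of your own. Each camera call takes 0.05 s, during which the arm holds its last target. There are 200 camera calls.

## Working session

There is one attempt and no reset: what is moved stays moved. The work goes in short steps, Python scripts to look and compute and a shell command to move; the robot and the scene stay as the last step left them, time stands still between calls to the robot, and variables do not carry over. Pictures are saved under pics/ and viewed, at most 14 in all, crops included, and the job is handed in when it is done.

```bash
mkdir -p pics; cat > h.py <<'E'
from cell import bot
import numpy as np, cv2
def snap(n,f):
    im=bot.camera(n); cv2.imwrite('pics/'+f,im[:,:,::-1]); return im
def ray(n,u,v,st=None):
    m=bot.camera_model(n); f=192/np.tan(np.radians(m['vertical_fov']/2))
    d=np.array([(u-m['cx'])/f,(v-m['cy'])/f,1])
    if n=='wrist':
        from scipy.spatial.transform import Rotation as R
        q=st['tool_rot']; T=np.eye(4); T[:3,:3]=R.from_quat([q[1],q[2],q[3],q[0]]).as_matrix(); T[:3,3]=st['tool_pos']
        T=T@np.array(m['tool_from_camera'])
    else: T=np.array(m['T'])
    return T[:3,3],T[:3,:3]@d
def hit(n,u,v,z,st=None):
    o,d=ray(n,u,v,st); return o+d*(z-o[2])/d[2]
def cross(r1,r2):
    (a,u),(b,v)=r1,r2
    u=u/np.linalg.norm(u);v=v/np.linalg.norm(v)
    s=np.linalg.lstsq(np.c_[u,-v],b-a,rcond=None)[0]
    p,q=a+u*s[0],b+v*s[1]; return (p+q)/2,np.linalg.norm(p-q)
E
python3 - <<'E'
from h import *
import json
for n in('side','top'):
    snap(n,n+'0.png'); m=bot.camera_model(n);print(n,m['vertical_fov'],m['cx'],m['cy'],np.round(m['T'],3).tolist())
print(bot.camera_model('wrist'));print(bot.state())
E
```

```text
side 54.98120672033458 253.85031385550815 188.62569490954843 [[-0.988, -0.09, 0.125, 413.199], [-0.153, 0.66, -0.735, 742.826], [-0.016, -0.746, -0.666, 712.781], [0.0, 0.0, 0.0, 1.0]]
top 43.93831218039731 253.55029154857223 183.49153297692538 [[0.007, -0.98, 0.198, 244.601], [-1.0, -0.004, 0.015, 0.578], [-0.014, -0.198, -0.98, 1379.528], [0.0, 0.0, 0.0, 1.0]]
{'vertical_fov': 59.845320475936916, 'cx': 260.19675709275583, 'cy': 193.5946696989924, 'tool_from_camera': array([[ 6.33851612e-04, -9.56816559e-01, -2.90691710e-01,
         7.43116717e+01],
       [ 9.99999577e-01,  8.00042999e-04, -4.52861368e-04,
         5.13861438e-01],
       [ 6.65871123e-04, -2.90691300e-01,  9.56816662e-01,
        -1.41705902e+02],
       [ 0.00000000e+00,  0.00000000e+00,  0.00000000e+00,
         1.00000000e+00]])}
{'time_s': 0.1, 'joints': array([-1.31377452,  0.57642754,  0.02484951,  1.43780215, -0.01500306,
        1.12900414, -0.05649919]), 'dq': array([ 0.00034377, -0.00170638,  0.00080979, -0.00132248,  0.00097314,
       -0.00074373,  0.00017678]), 'tau': array([ 7.93198269e-03, -7.67299747e+01,  2.25843251e+00, -2.86602706e+01,
        1.58735487e-02,  8.63310794e-03, -2.46867955e-05]), 'tool_pos': array([225.48719465, 635.80398451, 230.55042527]), 'tool_rot': array([-8.78911489e-05,  1.69572250e-01,  9.85517489e-01, -7.22966062e-04]), 'force': array([-0.30519223, -0.07144544, -0.4419529 ]), 'wrist_torque': array([-0.00038091,  0.00532983, -0.00841645]), 'grasp_force': 0.0, 'grip_width': 85.18962001586718}
```

View pics/top0.png

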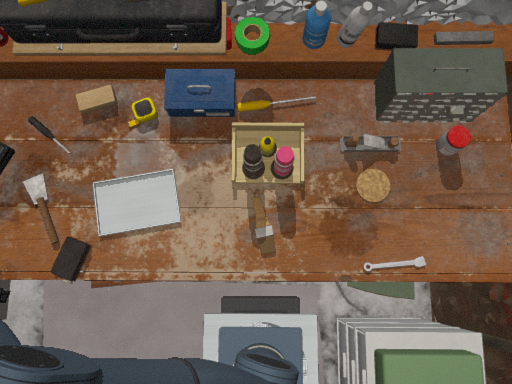

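View pics/side0.png

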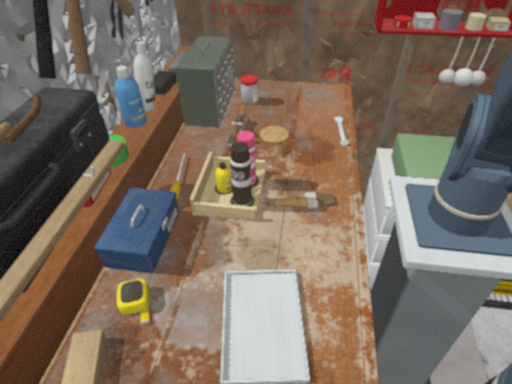

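Top view: tray about (137,202), rack (268,155), with the black cap at (253,153), pink cap at (285,155) and bottle at (268,145). The mat is at (373,185), the plane at (370,144) and the brush at (263,220). The side view shows the same items: black cap (240,150), pink (247,137), bottle (223,178), tray (263,325).

```bash
python3 - <<'E'
from h import *
t=cv2.imread('pics/top0.png');s=cv2.imread('pics/side0.png')
def blob(im,lo,hi,box):
    h=cv2.cvtColor(im,cv2.COLOR_BGR2HSV);x0,y0,x1,y1=box
    m=np.zeros(h.shape[:2],np.uint8);m[y0:y1,x0:x1]=cv2.inRange(h,lo,hi)[y0:y1,x0:x1]
    c=max(cv2.findContours(m,0,1)[0],key=cv2.contourArea);return c,cv2.boundingRect(c),cv2.minAreaRect(c)
for n,im,b in(('top',t,(220,120,310,190)),('side',s,(200,120,270,210))):
    print(n,'pink',blob(im,(150,90,90),(178,255,255),b)[1:], 'yel',blob(im,(22,170,120),(32,255,255),b)[1:])
    print(' black',blob(im,(0,0,0),(179,255,55),b)[1:])
c,b,r=blob(t,(0,0,110),(179,60,255),(80,160,190,245))
print('tray',r,[np.round(hit('top',*p,14)) for p in cv2.boxPoints(r)],hit('top',*r[0],14))
c,b,r=blob(t,(8,60,110),(25,255,255),(350,165,395,206));print('mat',b,cv2.minEnclosingCircle(c),hit('top',*cv2.minEnclosingCircle(c)[0],5))
cv2.imwrite('pics/z.png',np.hstack([cv2.resize(t[110:260,220:410],(760,600),interpolation=2)]))
E
```

```text
top pink ((276, 146, 18, 20), ((284.5, 155.5), (19.0, 17.0), 90.0)) yel ((260, 136, 15, 15), ((266.5000305175781, 143.00001525878906), (13.416406631469727, 13.86362075805664), 26.56505012512207))
 black ((243, 162, 21, 16), ((253.81175231933594, 170.65293884277344), (13.77508544921875, 19.957603454589844), 77.47119140625))
side pink ((236, 130, 19, 19), ((245.0, 139.0), (18.0, 18.0), 90.0)) yel ((216, 168, 14, 25), ((222.5, 180.0), (24.0, 13.0), 90.0))
 black ((243, 156, 5, 6), ((245.1199951171875, 158.66000366210938), (2.0, 6.199999809265137), 53.13010025024414))
tray ((140.77027893066406, 200.12161254882812), (57.04644012451172, 95.84459686279297), 80.53767395019531) [array([530., 507.,  14.]), array([578., 230.,  14.]), array([411., 196.,  14.]), array([364., 467.,  14.])] [469.78411255 350.12124747  14.        ]
mat (350, 165, 45, 41) ((373.6363525390625, 185.0), 28.542665481567383) [ 519.36242218 -330.79297111    5.        ]
```

View pics/z.png

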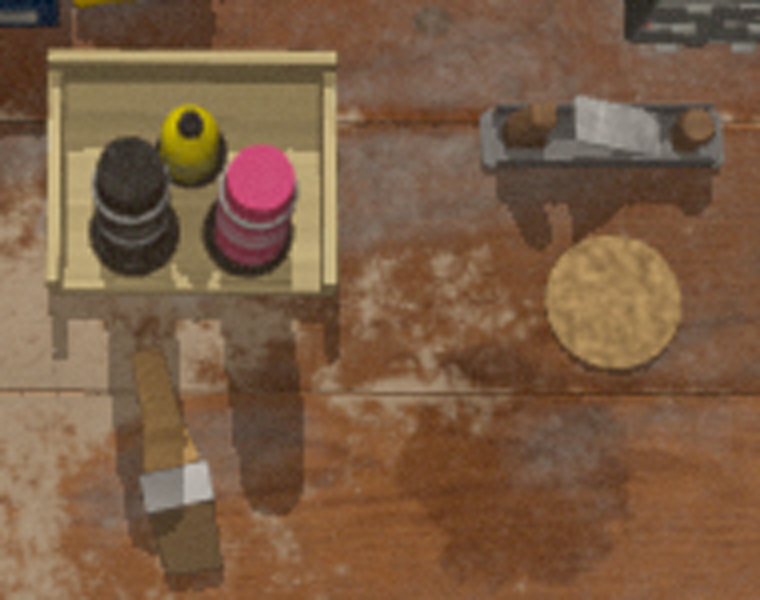

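The crop shows the rack square to the world axes. Cap-top centres in the full image: black (253,153.5), pink (285.2,155.2), bottle cap (267.5,141). Mat centre (373.3,185.3).

```bash
python3 - <<'E'
from h import *
for n,u,v,z in(('black',253,153.5,192),('pink',285.2,155.2,167),('bot',267.5,141,102),('mat',373.3,185.3,5),('rackBL',232,125,60),('rackBR',304.5,125,60),('FL',232,187,18),('FR',304,188,18),('tray1',94,183,14),('tray2',174,171,14),('tray3',181,224,14),('tray4',101,236,14)):
    print(n,np.round(hit('top',u,v,z)))
E
python3 -m pendant '[[1,-1,1,0,0,-1,-1],[1,-1,1,0,0,-1,-1],[1,-1,1,0,0,-1,-1],[1,-1,1,0,0,-1,-1],[1,-1,0,0,0,-1,-1],[1,-1,0,0,0,-1,-1],[1,-1,0,0,0,-1,-1],[1,-1,0,0,0,-1,-1],[1,-1,0,0,0,-1,-1],[1,-1,0,0,0,-1,-1],[1,-1,0,0,0,-1,-1],[1,-1,0,0,0,-1,-1],[0,-1,0,0,0,-0.3,-1],[0,-1,0,0,0,0,-1],[0,-1,0,0,0,0,-1],[0,-1,0,0,0,0,-1]]'; python3 -c "
from cell import bot
print(bot.state()['joints'])"
```

```text
black [564.  21. 192.]
pink [566. -64. 167.]
bot [624. -18. 102.]
mat [ 518. -330.    5.]
rackBL [684.  85.  60.]
rackBR [ 685. -126.   60.]
FL [509.  84.  18.]
FR [ 507. -125.   18.]
tray1 [520. 491.  14.]
tray2 [557. 256.  14.]
tray3 [401. 230.  14.]
tray4 [365. 459.  14.]
time_s: 1.7
tool_pos: [525.3, 235.1, 330.9]
tool_rot: [-0.0, 0.707, 0.707, -0.0]
force: [0.1, 0.3, -0.2]
grip_width: 85.2
grasp_force: 0.0
[-0.78127925  0.37683368  0.41853922  1.55404941 -0.1583742   1.24530074
 -0.33789701]
```

```bash
python3 -m pendant '[[1,-1,0,0,0,0,-1],[0.5,-1,0,0,0,0,-1],[0,-1,0,0,0,0,-1],[0,-1,0,0,0,0,-1],[0,-1,0,0,0,0,-1],[0,-1,0,0,0,0,-1],[0,0,0,0,0,0,-1],[0,0,0,0,0,0,-1]]' >/dev/null
python3 -c "
from h import *
import json
st=bot.state();print(st['tool_pos'],st['tool_rot']);json.dump({k:list(st[k]) for k in('tool_pos','tool_rot')},open('w1.json','w'));snap('wrist','w1.png')"
python3 -m pendant '[[0,-1,0,0,0,0,-1],[0,-1,0,0,0,0,-1],[0,-1,0,0,0,0,-1],[0,0,0,0,0,0,-1],[0,0,0,0,0,0,-1]]' >/dev/null
python3 -c "
from h import *
import json
st=bot.state();print(st['tool_pos'],st['tool_rot']);json.dump({k:list(st[k]) for k in('tool_pos','tool_rot')},open('w2.json','w'));snap('wrist','w2.png')
cv2.imwrite('pics/w12.png',cv2.resize(np.vstack([cv2.imread('pics/w1.png'),cv2.imread('pics/w2.png')]),(400,600)))"
```

```text
[563.00137325  86.01996054 331.1543871 ] [-2.47083538e-04  7.07481024e-01  7.06732297e-01 -2.20900302e-05]
[563.20478654  12.29777018 331.09241435] [-3.45543739e-04  7.06848926e-01  7.07364448e-01  1.16061021e-04]
```

View pics/w1.png

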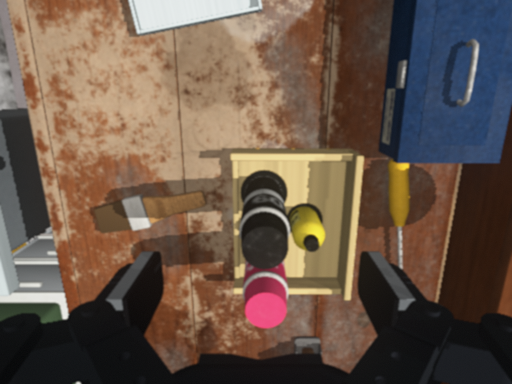

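View pics/w2.png

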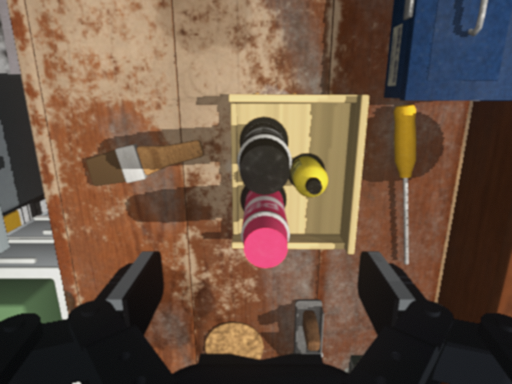

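Wrist views: black cap top (265,244) then (264,168), pink (266,307) then (265,246), bottle cap (312,243) then (314,186). Rack rim inner corners are also visible.

```bash
python3 - <<'E'
from h import *
import json
a,b=[json.load(open(f'w{i}.json')) for i in(1,2)]
def m3(n,p1,p2,pt,z):
    R=[ray('wrist',*p1,a),ray('wrist',*p2,b)]+([ray('top',*pt)] if pt else [])
    A=0;B=0
    for o,d in R:
        d=d/np.linalg.norm(d);P=np.eye(3)-np.outer(d,d);A=A+P;B=B+P@o
    print(n,np.round(np.linalg.solve(A,B)),'| text z:',*[np.round(hit('wrist',*p,z,s)[:2]) for p,s in((p1,a),(p2,b))])
m3('black',(265,244),(264,168),(253,153.5),192)
m3('pink',(266,307),(265,246),(285.2,155.2),167)
m3('bottle',(312,243),(314,186),(267.5,141),102)
m3('rackFL(front,+y) top of side',(232,157),(231,99),(232,187),45)
m3('rack BL',(362,157),(367,99),(232,125),60)
m3('rack front -y',(233,291),(234,247),(304,188),18)
E
```

```text
black [567.  21. 180.] | text z: [567.  27.] [566.  25.]
pink [568. -64. 160.] | text z: [569. -59.] [568. -61.]
bottle [626. -18.  95.] | text z: [626. -15.] [625. -17.]
rackFL(front,+y) top of side [520.  78.  -3.] | text z: [526.  80.] [527.  79.]
rack BL [688.  82.  59.] | text z: [690.  83.] [690.  79.]
rack front -y [ 517. -131.   20.] | text z: [ 520. -137.] [ 524. -135.]
```

```bash
python3 -m pendant '[[0.1,0.42,0,0,0,0,-1],[0,0,-1,0,0,0,-1],[0,0,-1,0,0,0,-1],[0,0,-1,0,0,0,-1],[0,0,-1,0,0,0,-1],[0,0,-1,0,0,0,-1],[0,0,-1,0,0,0,-1],[0,0,-1,0,0,0,-1],[0,0,-1,0,0,0,-1],[0,0,0,0,0,0,-1],[0,0,0,0,0,0,-1],[0,0,0,0,0,0,-1]]' 40; python3 -c "
from h import *
snap('wrist','w3.png')"; 
```

```text
time_s: 4.3
tool_pos: [566.5, 22.4, 132.5]
tool_rot: [0.001, 0.707, 0.707, 0.001]
force: [0.2, -0.5, 0.4]
grip_width: 85.4
grasp_force: 0.0
```

View pics/w3.png

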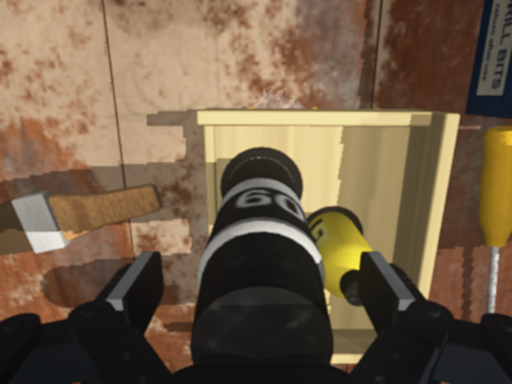

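The black can is centred between the fingers (column 262), so I'll close.

```bash
python3 -m pendant '[[0,0,0,0,0,0,1],[0,0,0,0,0,0,1],[0,0,0,0,0,0,1],[0,0,0,0,0,0,1],[0,0,0,0,0,0,1],[0,0,0,0,0,0,1],[0,0,0,0,0,0,1],[0,0,0,0,0,0,1]]' 40; python3 -m pendant '[[0,0,0.3,0,0,0,1],[0,0,0.6,0,0,0,1],[0,0,1,0,0,0,1],[0,0,1,0,0,0,1],[0,0,1,0,0,0,1],[0,0,1,0,0,0,1],[0,0,0,0,0,0,1]]'
```

```text
time_s: 5.15
tool_pos: [566.1, 21.7, 132.2]
tool_rot: [0.0, 0.707, 0.707, 0.001]
force: [-0.4, 0.4, 7.2]
grip_width: 51.5
grasp_force: 40.3
time_s: 5.85
tool_pos: [567.0, 21.3, 257.2]
tool_rot: [0.002, 0.707, 0.707, 0.002]
force: [1.1, -0.4, -2.5]
grip_width: 51.3
grasp_force: 42.0
```

```bash
python3 - <<'E'
from h import *
for t,s in(((174,171),(226,270)),((181,224),(297,270)),((101,236),(306,381))): print(cross(ray('top',*t),ray('side',*s)))
# mat in both views
print(cross(ray('top',373.3,185.3),ray('side',273.5,134)))
E
python3 -m pendant '[[-0.13,0.43,0,0,0,0,1],[-0.25,0.86,0,0,0,0,1],[-0.25,0.86,0,0,0,0,1],[-0.25,0.86,0,0,0,0,1],[-0.25,0.86,0,0,0,0,1],[-0.25,0.86,0,0,0,0,1],[-0.25,0.86,0,0,0,0,1],[-0.25,0.86,0,0,0,0,1],[-0.25,0.86,0,0,0,0,1],[-0.25,0.86,0,0,0,0,1],[-0.25,0.86,0,0,0,0,1],[-0.25,0.86,0,0,0,0,1],[-0.25,0.86,0,0,0,0,1],[-0.25,0.86,0,0,0,0,1],[-0.25,0.86,0,0,0,0,1],[-0.25,0.86,0,0,0,0,1],[-0.25,0.86,0,0,0,0,1],[-0.25,0.86,0,0,0,0,1],[-0.13,0.43,0,0,0,0,1],[0,0,0,0,0,0,1]]'
python3 -m pendant '[[0,0,0,0,0,0,1],[0,0,0,0,0,0,1],[0,0,0,0,0,0,1]]'; python3 -c "
from h import *
snap('top','t2.png');a=cv2.imread('pics/t2.png')[130:280,60:240];cv2.imwrite('pics/t2c.png',cv2.resize(a,(720,600)))"
```

```text
(array([560.73947764, 256.47384301,  14.42721239]), np.float64(6.9952408543644475))
(array([402.59914903, 230.36052411,  10.24280231]), np.float64(3.211047656428738))
(array([368.80041969, 464.21387906,  -2.28056725]), np.float64(5.366129808476094))
(array([ 520.54441819, -330.54642712,    2.30625797]), np.float64(3.036283508154703))
time_s: 7.85
tool_pos: [451.0, 410.4, 252.3]
tool_rot: [-0.0, 0.706, 0.708, -0.001]
force: [-0.1, 0.4, -2.8]
grip_width: 51.5
grasp_force: 41.9
time_s: 8.15
tool_pos: [453.4, 407.5, 253.9]
tool_rot: [0.0, 0.708, 0.706, -0.0]
force: [-0.1, 0.5, -3.6]
grip_width: 51.5
grasp_force: 41.9
```

View pics/t2c.png

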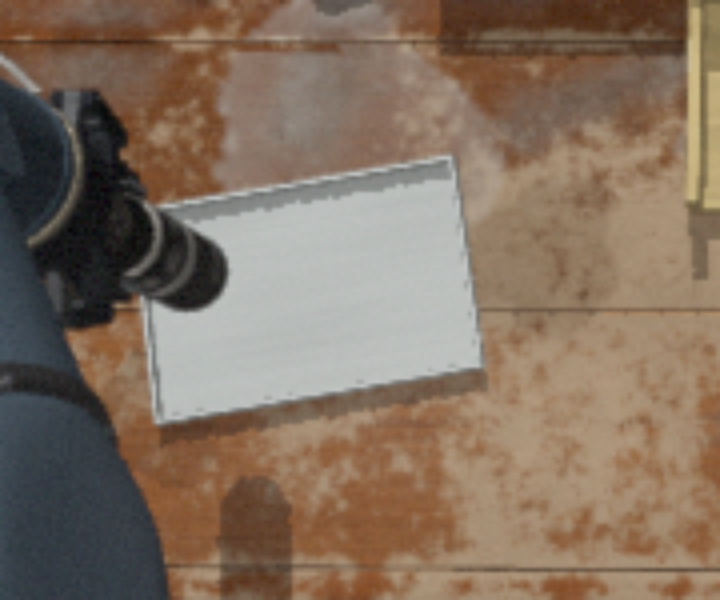

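The crop shows the black can hanging over the left (+y) half of the tray. The tray corners agree with the estimate, and the two-view heights for tray and mat are close to the text. Lowering.

```bash
python3 -m pendant '[[0,0,-1,0,0,0,1],[0,0,-1,0,0,0,1],[0,0,-1,0,0,0,1],[0,0,-1,0,0,0,1],[0,0,-0.8,0,0,0,1],[0,0,-0.1,0,0,0,1],[0,0,-0.1,0,0,0,1],[0,0,0,0,0,0,1],[0,0,0,0,0,0,1]]'
python3 -m pendant '[[0,0,-0.08,0,0,0,1],[0,0,-0.08,0,0,0,1],[0,0,0,0,0,0,1]]'
```

```text
time_s: 9.1
tool_pos: [453.5, 409.0, 129.9]
tool_rot: [-0.0, 0.707, 0.707, 0.001]
force: [-0.5, -0.3, -1.9]
grip_width: 51.8
grasp_force: 42.2
time_s: 9.4
tool_pos: [452.7, 408.7, 124.7]
tool_rot: [-0.0, 0.707, 0.707, -0.0]
force: [-0.3, 0.0, -1.8]
grip_width: 51.4
grasp_force: 42.2
```

```bash
python3 -m pendant '[[0,0,-0.06,0,0,0,1],[0,0,0,0,0,0,1],[0,0,0,0,0,0,1]]'; python3 -m pendant '[[0,0,0,0,0,0,0],[0,0,0,0,0,0,-1],[0,0,0,0,0,0,-1],[0,0,0,0,0,0,-1],[0,0,0,0,0,0,-1],[0,0,0,0,0,0,-1],[0,0,0,0,0,0,-1]]'; python3 -m pendant '[[0,0,0.5,0,0,0,-1],[0,0,1,0,0,0,-1],[0,0,1,0,0,0,-1],[0,0,1,0,0,0,-1],[0,0,1,0,0,0,-1],[0,0,1,0,0,0,-1],[0,0,0,0,0,0,-1],[0,0,0,0,0,0,-1]]'
```

```text
time_s: 9.7
tool_pos: [453.0, 409.2, 124.2]
tool_rot: [-0.0, 0.707, 0.707, 0.001]
force: [-1.7, -0.3, 6.0]
grip_width: 51.1
grasp_force: 43.1
time_s: 10.4
tool_pos: [452.9, 408.7, 123.3]
tool_rot: [-0.0, 0.707, 0.707, -0.0]
force: [0.4, 0.4, -0.2]
grip_width: 85.4
grasp_force: 0.0
time_s: 11.2
tool_pos: [453.0, 408.7, 261.8]
tool_rot: [-0.0, 0.707, 0.707, 0.001]
force: [-1.6, 0.3, 0.6]
grip_width: 85.1
grasp_force: 0.0
```

```bash
python3 -m pendant '[[0.228,-0.942,0,0,0,0,-1],[0.228,-0.942,0,0,0,0,-1],[0.228,-0.942,0,0,0,0,-1],[0.228,-0.942,0,0,0,0,-1],[0.228,-0.942,0,0,0,0,-1],[0.228,-0.942,0,0,0,0,-1],[0.228,-0.942,0,0,0,0,-1],[0.228,-0.942,0,0,0,0,-1],[0.228,-0.942,0,0,0,0,-1],[0.228,-0.942,0,0,0,0,-1],[0.228,-0.942,0,0,0,0,-1],[0.228,-0.942,0,0,0,0,-1],[0.228,-0.942,0,0,0,0,-1],[0.228,-0.942,0,0,0,0,-1],[0.228,-0.942,0,0,0,0,-1],[0.228,-0.942,0,0,0,0,-1],[0.228,-0.942,0,0,0,0,-1],[0.228,-0.942,0,0,0,0,-1],[0.228,-0.942,0,0,0,0,-1],[0.228,-0.942,0,0,0,0,-1]]'
python3 -m pendant '[[0,0,0,0,0,0,-1],[0,0,0,0,0,0,-1],[0,0,0,0,0,0,-1]]'; python3 -c "
from h import *
st=bot.state()
snap('wrist','w4.png')
im=cv2.imread('pics/w4.png');m=cv2.inRange(cv2.cvtColor(im,cv2.COLOR_BGR2HSV),(150,90,60),(178,255,255));print(cv2.boundingRect(m),st['tool_pos'])
for v in range(180,384,20):
  i=np.where(m[v])[0]
  if len(i):print(v,i[0],i[-1])
"
```

```text
time_s: 13.2
tool_pos: [566.4, -63.1, 259.9]
tool_rot: [-0.001, 0.707, 0.707, -0.001]
force: [-0.2, 0.4, 0.8]
grip_width: 85.6
grasp_force: 0.0
time_s: 13.5
tool_pos: [566.5, -61.2, 260.3]
tool_rot: [-0.001, 0.707, 0.707, -0.0]
force: [-0.2, -0.7, 0.3]
grip_width: 85.4
grasp_force: 0.0
(233, 138, 60, 91) [566.51188711 -61.18567184 260.27750121]
180 235 290
200 234 291
220 242 284
```

View pics/w4.png

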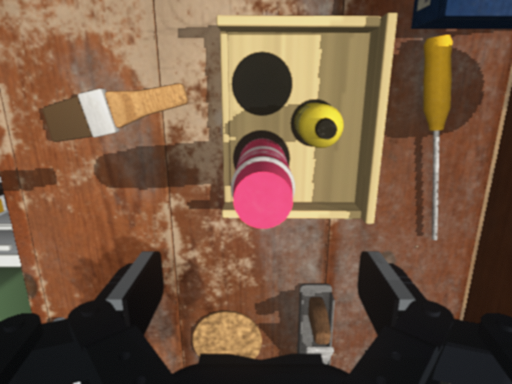

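Pink cap top at (263,199), empty black disc at (262,84), bottle cap at (325,129). The brush and rack are untouched.

```bash
python3 - <<'E'
from h import *
st=bot.state()
for n,u,v,z in(('pink',263,199,167),('disc',262,84,12),('bot',325,129,102),('mat',228,340,5)): print(n,np.round(hit('wrist',u,v,z,st)))
E
python3 -m pendant '[[0,0,-1,0,0,0,-1],[0,0,-1,0,0,0,-1],[0,0,-1,0,0,0,-1],[0,0,-1,0,0,0,-1],[0,0,-1,0,0,0,-1],[0,0,-1,0,0,0,-1],[0,0,-0.2,0,0,0,-1],[0,0,0,0,0,0,-1],[0,0,0,0,0,0,-1],[0,0,0,0,0,0,-1]]'
python3 -m pendant '[[0,0,0,0,0,0,1],[0,0,0,0,0,0,1],[0,0,0,0,0,0,1],[0,0,0,0,0,0,1],[0,0,0,0,0,0,1],[0,0,0,0,0,0,1],[0,0,0,0,0,0,1],[0,0,0,0,0,0,1]]' 40;python3 -m pendant '[[0,0,0.3,0,0,0,1],[0,0,0.6,0,0,0,1],[0,0,1,0,0,0,1],[0,0,1,0,0,0,1],[0,0,1,0,0,0,1],[0,0,1,0,0,0,1],[0,0,0,0,0,0,1]]'
```

```text
pink [569. -62. 167.]
disc [568.  22.  12.]
bot [624. -18. 102.]
mat [ 521. -327.    5.]
time_s: 14.55
tool_pos: [567.7, -62.3, 107.1]
tool_rot: [0.001, 0.707, 0.707, 0.001]
force: [0.0, -0.6, -0.1]
grip_width: 86.0
grasp_force: 0.0
time_s: 15.35
tool_pos: [567.5, -62.4, 106.6]
tool_rot: [0.001, 0.707, 0.707, 0.001]
force: [0.1, 0.7, 6.8]
grip_width: 52.5
grasp_force: 39.4
time_s: 16.05
tool_pos: [568.2, -62.9, 231.7]
tool_rot: [0.002, 0.707, 0.707, 0.002]
force: [0.6, -0.4, -1.7]
grip_width: 52.2
grasp_force: 40.5
```

```bash
python3 -m pendant '[[-0.116,0.438,0,0,0,0,1],[-0.232,0.876,0,0,0,0,1],[-0.232,0.876,0,0,0,0,1],[-0.232,0.876,0,0,0,0,1],[-0.232,0.876,0,0,0,0,1],[-0.232,0.876,0,0,0,0,1],[-0.232,0.876,0,0,0,0,1],[-0.232,0.876,0,0,0,0,1],[-0.232,0.876,0,0,0,0,1],[-0.232,0.876,0,0,0,0,1],[-0.232,0.876,0,0,0,0,1],[-0.232,0.876,0,0,0,0,1],[-0.232,0.876,0,0,0,0,1],[-0.232,0.876,0,0,0,0,1],[-0.232,0.876,0,0,0,0,1],[-0.232,0.876,0,0,0,0,1],[-0.232,0.876,0,0,0,0,1],[-0.116,0.438,0,0,0,0,1],[0,0,0,0,0,0,1],[0,0,0,0,0,0,1]]'
python3 -m pendant '[[0,0,-1,0,0,0,1],[0,0,-1,0,0,0,1],[0,0,-1,0,0,0,1],[0,0,-1,0,0,0,1],[0,0,-0.8,0,0,0,1],[0,0,-0.1,0,0,0,1],[0,0,-0.1,0,0,0,1],[0,0,0,0,0,0,1],[0,0,0,0,0,0,1]]'
```

```text
time_s: 18.05
tool_pos: [468.1, 309.0, 227.8]
tool_rot: [0.0, 0.707, 0.707, -0.001]
force: [0.2, -1.0, -1.9]
grip_width: 52.2
grasp_force: 40.4
time_s: 18.95
tool_pos: [468.9, 310.0, 104.3]
tool_rot: [0.0, 0.707, 0.707, 0.001]
force: [0.3, -0.5, -1.2]
grip_width: 52.8
grasp_force: 40.7
```

```bash
python3 -m pendant '[[0,0,-0.08,0,0,0,1],[0,0,-0.08,0,0,0,1],[0,0,-0.06,0,0,0,1],[0,0,0,0,0,0,1],[0,0,0,0,0,0,1]]'; python3 -m pendant '[[0,0,0,0,0,0,0],[0,0,0,0,0,0,-1],[0,0,0,0,0,0,-1],[0,0,0,0,0,0,-1],[0,0,0,0,0,0,-1],[0,0,0,0,0,0,-1],[0,0,0,0,0,0,-1]]'; python3 -m pendant '[[0,0,0.5,0,0,0,-1],[0,0,1,0,0,0,-1],[0,0,1,0,0,0,-1],[0,0,1,0,0,0,-1],[0,0,1,0,0,0,-1],[0,0,1,0,0,0,-1],[0,0,1,0,0,0,-1],[0,0,0,0,0,0,-1],[0,0,0,0,0,0,-1]]'
```

```text
time_s: 19.45
tool_pos: [468.4, 310.2, 98.6]
tool_rot: [-0.0, 0.707, 0.707, 0.0]
force: [-2.5, -0.8, 7.6]
grip_width: 52.3
grasp_force: 41.5
time_s: 20.15
tool_pos: [468.2, 310.0, 97.7]
tool_rot: [0.0, 0.707, 0.707, -0.0]
force: [-0.2, -0.7, 1.7]
grip_width: 85.5
grasp_force: 0.0
time_s: 21.05
tool_pos: [468.4, 310.0, 261.3]
tool_rot: [-0.0, 0.707, 0.707, 0.001]
force: [-0.7, -0.0, -0.4]
grip_width: 85.6
grasp_force: 0.0
```

```bash
python3 -m pendant '[[0.446,-0.936,0,0,0,0,-1],[0.446,-0.936,0,0,0,0,-1],[0.446,-0.936,0,0,0,0,-1],[0.446,-0.936,0,0,0,0,-1],[0.446,-0.936,0,0,0,0,-1],[0.446,-0.936,0,0,0,0,-1],[0.446,-0.936,0,0,0,0,-1],[0.446,-0.936,0,0,0,0,-1],[0.446,-0.936,0,0,0,0,-0.5],[0.446,-0.936,0,0,0,0,-0.5],[0.446,-0.936,0,0,0,0,-0.5],[0.446,-0.936,0,0,0,0,-0.5],[0.446,-0.936,0,0,0,0,-0.5],[0.446,-0.936,0,0,0,0,-0.5],[0,0,0,0,0,0,-0.5],[0,0,0,0,0,0,-0.5],[0,0,0,0,0,0,-0.5]]' 30; python3 -m pendant '[[0,0,-1,0,0,0,-0.5],[0,0,-1,0,0,0,-0.5],[0,0,-1,0,0,0,-0.5],[0,0,-1,0,0,0,-0.5],[0,0,-1,0,0,0,-0.5],[0,0,0,0,0,0,-0.5],[0,0,0,0,0,0,-0.5]]';python3 -c "
from h import *
snap('wrist','w5.png')"
```

```text
time_s: 22.75
tool_pos: [623.8, -16.4, 259.7]
tool_rot: [-0.001, 0.707, 0.707, -0.0]
force: [0.5, 0.4, 0.3]
grip_width: 64.1
grasp_force: 0.0
time_s: 23.45
tool_pos: [624.2, -16.8, 135.6]
tool_rot: [-0.0, 0.707, 0.707, -0.0]
force: [0.8, 0.3, 0.4]
grip_width: 64.1
grasp_force: 0.0
```

View pics/w5.png

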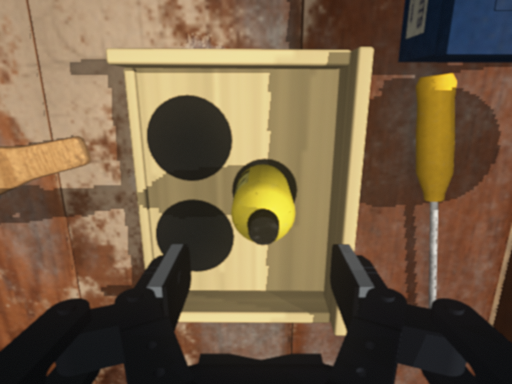

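The bottle cap at (263,226) is centred between the fingers (about 261). Both can discs are free and the bottle hasn't moved.

```bash
python3 - <<'E'
from h import *
st=bot.state()
for n,u,v,z in(('bot',263,226,102),('discL',190,138,12),('discR',196,235,12)): print(n,np.round(hit('wrist',u,v,z,st)))
E
python3 -m pendant '[[0,0,-1,0,0,0,-0.5],[0,0,-1,0,0,0,-0.5],[0,0,-1,0,0,0,-0.5],[0,0,-0.6,0,0,0,-0.5],[0,0,-0.4,0,0,0,-0.5],[0,0,0,0,0,0,-0.5],[0,0,0,0,0,0,-0.5]]'
python3 -m pendant '[[0,0,0,0,0,0,1],[0,0,0,0,0,0,1],[0,0,0,0,0,0,1],[0,0,0,0,0,0,1],[0,0,0,0,0,0,1],[0,0,0,0,0,0,1],[0,0,0,0,0,0,1]]' 30;python3 -m pendant '[[0,0,0.3,0,0,0,1],[0,0,0.6,0,0,0,1],[0,0,1,0,0,0,1],[0,0,1,0,0,0,1],[0,0,1,0,0,0,1],[0,0,1,0,0,0,1],[0,0,0,0,0,0,1]]'
```

```text
bot [626. -15. 102.]
discL [569.  23.  12.]
discR [569. -61.  12.]
time_s: 24.2
tool_pos: [625.0, -17.8, 36.2]
tool_rot: [0.0, 0.707, 0.707, 0.0]
force: [0.7, 0.4, -0.4]
grip_width: 64.2
grasp_force: 0.0
time_s: 24.9
tool_pos: [625.1, -17.7, 36.5]
tool_rot: [0.001, 0.707, 0.707, 0.001]
force: [-0.1, 0.5, 6.1]
grip_width: 41.3
grasp_force: 30.1
time_s: 25.6
tool_pos: [626.3, -18.2, 162.5]
tool_rot: [0.002, 0.707, 0.707, 0.002]
force: [0.7, -0.2, -0.5]
grip_width: 40.9
grasp_force: 30.6
```

```bash
python3 -m pendant '[[-0.163,-0.48,0,0,0,0,1],[-0.325,-0.96,0,0,0,0,1],[-0.325,-0.96,0,0,0,0,1],[-0.325,-0.96,0,0,0,0,1],[-0.325,-0.96,0,0,0,0,1],[-0.325,-0.96,0,0,0,0,1],[-0.325,-0.96,0,0,0,0,1],[-0.325,-0.96,0,0,0,0,1],[-0.325,-0.96,0,0,0,0,1],[-0.325,-0.96,0,0,0,0,1],[-0.325,-0.96,0,0,0,0,1],[-0.325,-0.96,0,0,0,0,1],[-0.325,-0.96,0,0,0,0,1],[-0.163,-0.48,0,0,0,0,1],[0,0,0,0,0,0,1],[0,0,0,0,0,0,1],[0,0,0,0,0,0,1]]'; python3 -c "
from h import *
print(bot.state()['joints']);snap('wrist','w6.png');st=bot.state()
im=cv2.imread('pics/w6.png');m=cv2.inRange(cv2.cvtColor(im,cv2.COLOR_BGR2HSV),(8,60,110),(25,255,255));print(cv2.boundingRect(m))
snap('top','t6.png');a=cv2.imread('pics/t6.png')[110:230,300:450]
cv2.imwrite('pics/w6c.png',np.hstack([im[:,:],cv2.resize(a,(280,224))[:,:,:].repeat(1,0) if 0 else cv2.copyMakeBorder(cv2.resize(a,(280,224)),0,160,0,0,0)]))"
```

```text
time_s: 27.3
tool_pos: [519.4, -327.9, 157.5]
tool_rot: [-0.0, 0.706, 0.708, 0.0]
force: [-0.1, 0.1, -1.2]
grip_width: 41.3
grasp_force: 30.6
[ 0.23955164  0.58921183  0.40142099  1.70940211 -0.28177968  0.9011163
  0.75871975]
(0, 0, 512, 384)
```

View pics/w6c.png

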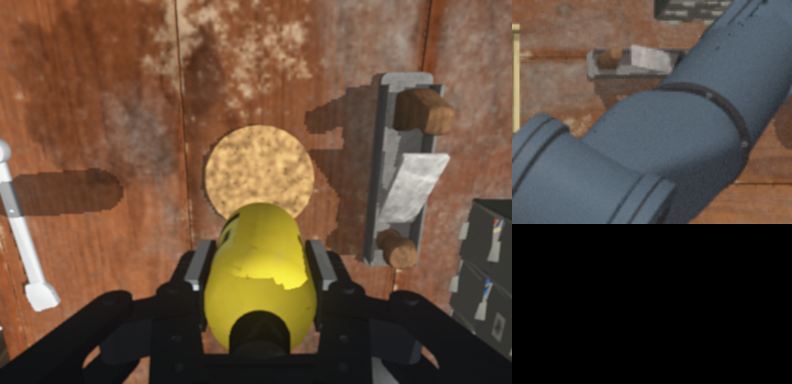

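The mat spans columns 205–314 with its top at row 124, so its centre is about (259.5,177). The plane is clear to the right (columns 365–450).

```bash
python3 - <<'E'
from h import *
st=bot.state();print(st['tool_pos'])
print(hit('wrist',259.5,177,5,st), hit('wrist',205,177,5,st), hit('wrist',314,177,5,st), hit('wrist',259.5,124,5,st))
E
```

```text
[ 519.38627651 -328.15887501  157.6624217 ]
[ 518.7181731  -327.25620672    5.        ] [ 469.20189293 -327.38579216    5.        ] [ 568.23767758 -327.12661285    5.        ] [ 518.62072678 -279.92911724    5.        ]
```

```bash
python3 -m pendant '[[0,0,-1,0,0,0,1],[0,0,-1,0,0,0,1],[0,0,-1,0,0,0,1],[0,0,-1,0,0,0,1],[0,0,-0.7,0,0,0,1],[0,0,-0.2,0,0,0,1],[0,0,0,0,0,0,1],[0,0,0,0,0,0,1]]'
```

```text
time_s: 28.2
tool_pos: [519.3, -329.7, 36.2]
tool_rot: [0.001, 0.707, 0.707, 0.0]
force: [0.2, -0.9, -0.6]
grip_width: 41.4
grasp_force: 30.6
```

```bash
python3 -m pendant '[[0,0,-0.1,0,0,0,1],[0,0,-0.1,0,0,0,1],[0,0,-0.08,0,0,0,1],[0,0,-0.04,0,0,0,1],[0,0,0,0,0,0,1],[0,0,0,0,0,0,1]]'; python3 -m pendant '[[0,0,0,0,0,0,0.2],[0,0,0,0,0,0,-0.5],[0,0,0,0,0,0,-0.7],[0,0,0,0,0,0,-0.7],[0,0,0,0,0,0,-0.7],[0,0,0,0,0,0,-0.7]]'; python3 -m pendant '[[0,0,0.4,0,0,0,-0.7],[0,0,1,0,0,0,-0.7],[0,0,1,0,0,0,-0.7],[0,0,1,0,0,0,-0.7],[0,0,1,0,0,0,-0.7],[0,0,1,0,0,0,-0.7],[0,0,1,0,0,0,-1],[0,0,1,0,0,0,-1],[0,0,1,0,0,0,-1],[0,0,0.8,0,0,0,-1],[0,0,0,0,0,0,-1],[0,0,0,0,0,0,-1]]'; python3 -c "
from h import *
snap('wrist','w7.png')"
```

```text
time_s: 28.8
tool_pos: [519.1, -329.8, 29.4]
tool_rot: [0.001, 0.707, 0.707, 0.001]
force: [-4.2, 4.2, 20.8]
grip_width: 40.6
grasp_force: 32.7
time_s: 29.4
tool_pos: [518.7, -329.6, 27.1]
tool_rot: [-0.0, 0.707, 0.707, -0.0]
force: [0.8, -0.0, -0.6]
grip_width: 72.5
grasp_force: 0.0
time_s: 30.6
tool_pos: [518.6, -329.6, 257.7]
tool_rot: [0.0, 0.707, 0.707, 0.0]
force: [1.0, -0.4, 0.1]
grip_width: 85.2
grasp_force: 0.0
```

View pics/w7.png

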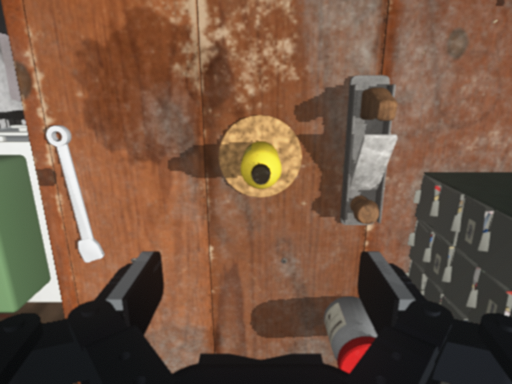

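The bottle stands on the mat: mat centre (260,156), bottle cap (261,174). The plane is undisturbed.

```bash
python3 - <<'E'
from h import *
st=bot.state();print(hit('wrist',260,156,5,st),hit('wrist',261,174,95,st))
E
python3 -m pendant '[[-0.08,0.984,0,0,0,0,-1],[-0.08,0.984,0,0,0,0,-1],[-0.08,0.984,0,0,0,0,-1],[-0.08,0.984,0,0,0,0,-1],[-0.08,0.984,0,0,0,0,-1],[-0.08,0.984,0,0,0,0,-1],[-0.08,0.984,0,0,0,0,-1],[-0.08,0.984,0,0,0,0,-1],[-0.08,0.984,0,0,0,0,-1],[-0.08,0.984,0,0,0,0,-1],[-0.08,0.984,0,0,0,0,-1],[-0.08,0.984,0,0,0,0,-1],[-0.08,0.984,0,0,0,0,-1]]' 40 >/dev/null
python3 -m pendant '[[-0.08,0.984,0,0,0,0,-1],[-0.08,0.984,0,0,0,0,-1],[-0.08,0.984,0,0,0,0,-1],[-0.08,0.984,0,0,0,0,-1],[-0.08,0.984,0,0,0,0,-1],[-0.08,0.984,0,0,0,0,-1],[-0.08,0.984,0,0,0,0,-1],[-0.08,0.984,0,0,0,0,-1],[-0.08,0.984,0,0,0,0,-1],[-0.08,0.984,0,0,0,0,-1],[-0.08,0.984,0,0,0,0,-1],[-0.08,0.984,0,0,0,0,-1],[-0.08,0.984,0,0,0,0,-1],[0,0,0,0,0,0,-1],[0,0,0,0,0,0,-1],[0,0,0,0,0,0,-1]]'; python3 -c "
from h import *
snap('wrist','w8.png')"
```

```text
[ 517.98362624 -327.46346002    5.        ] [ 518.99949687 -327.84703712   95.        ]
time_s: 33.55
tool_pos: [466.7, 308.6, 256.8]
tool_rot: [0.0, 0.708, 0.707, -0.001]
force: [-0.1, -0.2, 0.4]
grip_width: 85.3
grasp_force: 0.0
```

View pics/w8.png

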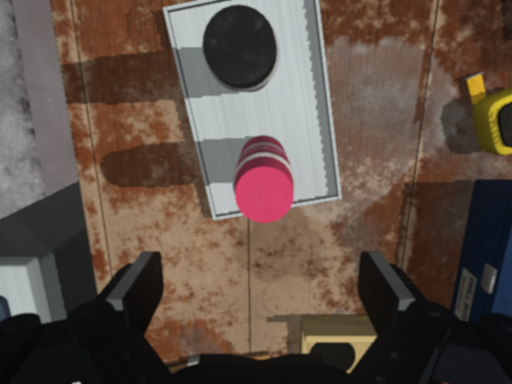

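Both cans stand upright in the tray, with the pink cap at (264,192) centred between the fingers.

```bash
python3 -m pendant '[[0.06,0.06,-1,0,0,0,-1],[0,0,-1,0,0,0,-1],[0,0,-1,0,0,0,-1],[0,0,-1,0,0,0,-1],[0,0,-1,0,0,0,-1],[0,0,-1,0,0,0,-1],[0,0,-0.3,0,0,0,-1],[0,0,0,0,0,0,-1],[0,0,0,0,0,0,-1],[0,0,0,0,0,0,-1]]'
python3 -m pendant '[[0,0,0,0,0,0,1],[0,0,0,0,0,0,1],[0,0,0,0,0,0,1],[0,0,0,0,0,0,1],[0,0,0,0,0,0,1],[0,0,0,0,0,0,1],[0,0,0,0,0,0,1],[0,0,0,0,0,0,1]]' 40;python3 -m pendant '[[0,0,0.3,0,0,0,1],[0,0,0.6,0,0,0,1],[0,0,1,0,0,0,1],[0,0,1,0,0,0,1],[0,0,1,0,0,0,1],[0,0,1,0,0,0,1],[0,0,0,0,0,0,1]]'
```

```text
time_s: 34.6
tool_pos: [469.0, 311.8, 101.1]
tool_rot: [0.0, 0.707, 0.707, 0.001]
force: [0.4, -0.6, -1.2]
grip_width: 85.4
grasp_force: 0.0
time_s: 35.4
tool_pos: [468.6, 311.8, 100.6]
tool_rot: [-0.0, 0.707, 0.707, 0.001]
force: [-0.8, -0.5, 6.1]
grip_width: 52.5
grasp_force: 40.2
time_s: 36.1
tool_pos: [469.6, 312.1, 225.8]
tool_rot: [0.0, 0.707, 0.707, 0.003]
force: [-0.3, 1.2, -2.3]
grip_width: 51.9
grasp_force: 41.7
```

```bash
python3 -m pendant '[[0.116,-0.438,0,0,0,0,1],[0.233,-0.876,0,0,0,0,1],[0.233,-0.876,0,0,0,0,1],[0.233,-0.876,0,0,0,0,1],[0.233,-0.876,0,0,0,0,1],[0.233,-0.876,0,0,0,0,1],[0.233,-0.876,0,0,0,0,1],[0.233,-0.876,0,0,0,0,1],[0.233,-0.876,0,0,0,0,1],[0.233,-0.876,0,0,0,0,1],[0.233,-0.876,0,0,0,0,1],[0.233,-0.876,0,0,0,0,1],[0.233,-0.876,0,0,0,0,1],[0.233,-0.876,0,0,0,0,1],[0.233,-0.876,0,0,0,0,1],[0.233,-0.876,0,0,0,0,1],[0.233,-0.876,0,0,0,0,1],[0.116,-0.438,0,0,0,0,1],[0,0,0,0,0,0,1],[0,0,0,0,0,0,1]]'
python3 -m pendant '[[0,0,-1,0,0,0,1],[0,0,-1,0,0,0,1],[0,0,-1,0,0,0,1],[0,0,-1,0,0,0,1],[0,0,-0.3,0,0,0,1],[0,0,-0.1,0,0,0,1],[0,0,0,0,0,0,1],[0,0,0,0,0,0,1]]'
```

```text
time_s: 38.1
tool_pos: [566.6, -60.1, 221.6]
tool_rot: [-0.001, 0.707, 0.707, -0.0]
force: [-0.6, 2.1, -2.2]
grip_width: 52.5
grasp_force: 41.6
time_s: 38.9
tool_pos: [567.9, -60.7, 113.4]
tool_rot: [0.001, 0.707, 0.707, 0.001]
force: [1.0, -0.2, -1.7]
grip_width: 52.7
grasp_force: 41.6
```

```bash
python3 -m pendant '[[0,0,-0.1,0,0,0,1],[0,0,-0.08,0,0,0,1],[0,0,-0.04,0,0,0,1],[0,0,0,0,0,0,1],[0,0,0,0,0,0,1]]'; python3 -m pendant '[[0,0,0,0,0,0,0],[0,0,0,0,0,0,-1],[0,0,0,0,0,0,-1],[0,0,0,0,0,0,-1],[0,0,0,0,0,0,-1],[0,0,0,0,0,0,-1],[0,0,0,0,0,0,-1]]'; python3 -m pendant '[[0,0,0.5,0,0,0,-1],[0,0,1,0,0,0,-1],[0,0,1,0,0,0,-1],[0,0,1,0,0,0,-1],[0,0,1,0,0,0,-1],[0,0,1,0,0,0,-1],[0,0,0.6,0,0,0,-1],[0,0,0,0,0,0,-1],[0,0,0,0,0,0,-1]]'
```

```text
time_s: 39.4
tool_pos: [567.9, -61.1, 108.6]
tool_rot: [0.001, 0.707, 0.707, 0.001]
force: [-3.7, 0.9, 16.7]
grip_width: 52.6
grasp_force: 43.2
time_s: 40.1
tool_pos: [567.2, -60.8, 106.7]
tool_rot: [-0.0, 0.707, 0.707, -0.0]
force: [0.2, 0.4, -0.2]
grip_width: 85.2
grasp_force: 0.0
time_s: 41.0
tool_pos: [567.1, -60.8, 259.6]
tool_rot: [0.0, 0.707, 0.707, 0.0]
force: [0.1, 0.9, 0.2]
grip_width: 85.2
grasp_force: 0.0
```

```bash
python3 -m pendant '[[-0.228,0.94,0,0,0,0,-1],[-0.228,0.94,0,0,0,0,-1],[-0.228,0.94,0,0,0,0,-1],[-0.228,0.94,0,0,0,0,-1],[-0.228,0.94,0,0,0,0,-1],[-0.228,0.94,0,0,0,0,-1],[-0.228,0.94,0,0,0,0,-1],[-0.228,0.94,0,0,0,0,-1],[-0.228,0.94,0,0,0,0,-1],[-0.228,0.94,0,0,0,0,-1],[-0.228,0.94,0,0,0,0,-1],[-0.228,0.94,0,0,0,0,-1],[-0.228,0.94,0,0,0,0,-1],[-0.228,0.94,0,0,0,0,-1],[-0.228,0.94,0,0,0,0,-1],[-0.228,0.94,0,0,0,0,-1],[-0.228,0.94,0,0,0,0,-1],[-0.228,0.94,0,0,0,0,-1],[-0.228,0.94,0,0,0,0,-1],[-0.228,0.94,0,0,0,0,-1]]' >/dev/null
python3 -m pendant '[[0,0,0,0,0,0,-1],[0,0,0,0,0,0,-1],[0,0,-1,0,0,0,-1],[0,0,-1,0,0,0,-1],[0,0,-1,0,0,0,-1],[0,0,-1,0,0,0,-1],[0,0,-1,0,0,0,-1],[0,0,-0.2,0,0,0,-1],[0,0,0,0,0,0,-1],[0,0,0,0,0,0,-1],[0,0,0,0,0,0,-1]]'
python3 -m pendant '[[0,0,0,0,0,0,1],[0,0,0,0,0,0,1],[0,0,0,0,0,0,1],[0,0,0,0,0,0,1],[0,0,0,0,0,0,1],[0,0,0,0,0,0,1],[0,0,0,0,0,0,1],[0,0,0,0,0,0,1]]' 40;python3 -m pendant '[[0,0,0.3,0,0,0,1],[0,0,0.6,0,0,0,1],[0,0,1,0,0,0,1],[0,0,1,0,0,0,1],[0,0,1,0,0,0,1],[0,0,1,0,0,0,1],[0,0,0,0,0,0,1]]'
```

```text
time_s: 44.1
tool_pos: [453.9, 409.4, 130.7]
tool_rot: [0.0, 0.707, 0.707, 0.001]
force: [-0.2, -0.6, 0.8]
grip_width: 85.4
grasp_force: 0.0
time_s: 44.9
tool_pos: [453.4, 409.6, 130.2]
tool_rot: [-0.0, 0.707, 0.707, 0.001]
force: [-1.3, -0.3, 5.8]
grip_width: 51.4
grasp_force: 41.1
time_s: 45.6
tool_pos: [454.5, 409.9, 255.4]
tool_rot: [0.0, 0.707, 0.707, 0.003]
force: [-0.2, -0.5, -2.4]
grip_width: 51.1
grasp_force: 42.6
```

```bash
python3 -m pendant '[[0.126,-0.43,0,0,0,0,1],[0.251,-0.86,0,0,0,0,1],[0.251,-0.86,0,0,0,0,1],[0.251,-0.86,0,0,0,0,1],[0.251,-0.86,0,0,0,0,1],[0.251,-0.86,0,0,0,0,1],[0.251,-0.86,0,0,0,0,1],[0.251,-0.86,0,0,0,0,1],[0.251,-0.86,0,0,0,0,1],[0.251,-0.86,0,0,0,0,1],[0.251,-0.86,0,0,0,0,1],[0.251,-0.86,0,0,0,0,1],[0.251,-0.86,0,0,0,0,1],[0.251,-0.86,0,0,0,0,1],[0.251,-0.86,0,0,0,0,1],[0.251,-0.86,0,0,0,0,1],[0.251,-0.86,0,0,0,0,1],[0.251,-0.86,0,0,0,0,1],[0.126,-0.43,0,0,0,0,1],[0,0,0,0,0,0,1]]'
python3 -m pendant '[[0,0,0,0,0,0,1],[0,0,0,0,0,0,1],[0,0,-1,0,0,0,1],[0,0,-1,0,0,0,1],[0,0,-1,0,0,0,1],[0,0,-1,0,0,0,1],[0,0,-0.3,0,0,0,1],[0,0,-0.1,0,0,0,1],[0,0,0,0,0,0,1],[0,0,0,0,0,0,1]]'
```

```text
time_s: 47.6
tool_pos: [565.6, 19.9, 250.9]
tool_rot: [-0.0, 0.708, 0.706, -0.001]
force: [0.4, -0.4, -2.4]
grip_width: 50.9
grasp_force: 42.6
time_s: 48.6
tool_pos: [566.9, 22.3, 142.9]
tool_rot: [0.001, 0.707, 0.707, 0.001]
force: [0.3, -0.3, -3.2]
grip_width: 50.8
grasp_force: 42.8
```

```bash
python3 -m pendant '[[0,0,-0.1,0,0,0,1],[0,0,-0.08,0,0,0,1],[0,0,-0.04,0,0,0,1],[0,0,0,0,0,0,1],[0,0,0,0,0,0,1]]'; python3 -m pendant '[[0,0,0,0,0,0,0],[0,0,0,0,0,0,-1],[0,0,0,0,0,0,-1],[0,0,0,0,0,0,-1],[0,0,0,0,0,0,-1],[0,0,0,0,0,0,-1],[0,0,0,0,0,0,-1]]'; python3 -m pendant '[[0,0,0.5,0,0,0,-1],[0,0,1,0,0,0,-1],[0,0,1,0,0,0,-1],[0,0,1,0,0,0,-1],[0,0,1,0,0,0,-1],[0,0,1,0,0,0,-1],[0,0,1,0,0,0,-1],[0,1,0.5,0,0,0,-1],[0,1,0,0,0,0,-1],[0,1,0,0,0,0,-1],[0,1,0,0,0,0,-1],[0,1,0,0,0,0,-1],[-1,1,0,0,0,0,-1],[-1,1,0,0,0,0,-1],[-1,1,0,0,0,0,-1],[-1,1,0,0,0,0,-1],[0,1,0,0,0,0,-1],[0,1,0,0,0,0,-1],[0,0,0,0,0,0,-1],[0,0,0,0,0,0,-1]]';python3 -c "
from h import *
snap('top','tf.png');cv2.imwrite('pics/tfc.png',cv2.resize(cv2.imread('pics/tf.png')[110:260,220:410],(760,600),interpolation=2))"
```

```text
time_s: 49.1
tool_pos: [567.0, 22.2, 138.1]
tool_rot: [0.001, 0.707, 0.707, 0.001]
force: [-2.5, 0.0, 15.3]
grip_width: 51.0
grasp_force: 44.4
time_s: 49.8
tool_pos: [566.2, 22.2, 136.2]
tool_rot: [-0.0, 0.707, 0.707, -0.0]
force: [-0.4, 0.3, 0.2]
grip_width: 85.2
grasp_force: 0.0
time_s: 51.8
tool_pos: [466.1, 297.1, 311.8]
tool_rot: [0.0, 0.707, 0.707, 0.0]
force: [-0.3, -0.5, 0.1]
grip_width: 85.4
grasp_force: 0.0
```

View pics/tfc.png

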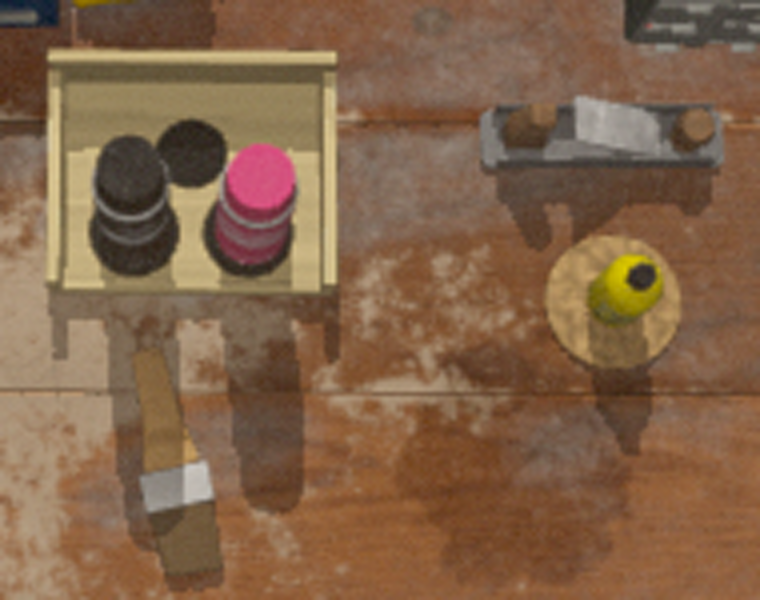

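The cans are back at their original pixels, black at (132,174) and pink at (261,180) in the crop. The bottle is centred on the mat, and the plane and brush haven't moved. Handing in.

```bash
python3 -c "
from cell import bot
print(bot.close_job())"
```

```text
the job is handed in; nothing more can be done
None
```

The job is done and handed in (no verdict was returned): the oil bottle stands centred on the cork mat, both cans are back in the rack where they started, and the plane and brush have not moved.

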